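# Gang blanks in a filing jig and latch the keeper

### The job

Get the three loose brass blanks ready for filing: on the bench, inside the jig's corner, line them up as one tight row, long sides together with the first against the side stop and all three ends flush against the back fence, and press the finished row sideways onto the side stop for a moment with a steady push of about 15 newtons, never ramming a blank into the jig. Then swing the keeper lever across the front of the row until it clicks into its detent notch. Leave the other things on the bench where they are.

Things in the scene. Friction and masses are not known exactly. Their poses are not given: they have to be found in the camera images.
- jig: Fixed L-shaped aluminium fence, 24 mm high. Origin: inside corner of the L, at bench level. Back fence: inner face x = 0, y -172 to 0 mm, 20 mm thick. Side stop: inner face y = 0. The finished row lies at x -60 to 0, y -72 to 0 mm, blanks' long axes along x. A detent housing 26 x 24 x 18 mm stands at x -70, y 82 mm.
- side_stop: The jig's short fence, fixed to it: aluminium bar 60 (x) x 18 (y) x 24 mm (z), axes as the jig's. Origin: centre of its underside, at jig x -30, y 9 mm; the row goes against its -y face.
- blank_a: One of three identical brass blanks lying flat, a bar 60 (its x) x 24 (its y) x 18 mm (z), about 0.2 kg. Origin: centre of the underside. Any blank may take any place in the row, either way round.
- blank_b: One of three identical brass blanks lying flat, a bar 60 (its x) x 24 (its y) x 18 mm (z), about 0.2 kg. Origin: centre of the underside. Any blank may take any place in the row, either way round.
- blank_c: One of three identical brass blanks lying flat, a bar 60 (its x) x 24 (its y) x 18 mm (z), about 0.2 kg. Origin: centre of the underside. Any blank may take any place in the row, either way round.
- keeper (a joint): Keeper lever of the jig, rad about a vertical axis, growing counter-clockwise seen from above: 0 to 0.5 = open, bar pointing away from the back fence (jig -x); 1.9 = closed in the notch, bar along jig -y, 3 mm in front of the row; stop at 1.96. A spring roller resists shortly before the notch (about 5 N at the post). It stays where it is left.
- keeper_grip (a point): Centre of the top of the lever's black upright post: round, 13 mm diameter, standing from 8 to 51 mm above the bench, 125 mm from the pivot. The bar is 13 mm wide, its top 17 mm above the bench.
- keeper_hinge (a point): Point on the lever's pivot axis, 12 mm above the bench (jig x -70, y 42 mm). The hub and its screw reach 25 mm above the bench.
- doming_block: Bystander: loose steel block with round hollows, 60 x 60 x 40 mm, behind the back fence. Origin: centre of the underside.
- jar: Bystander: loose small glass jar with a steel cap, 48 mm diameter, 60 mm high. Origin: centre of the underside.
- graver: Bystander: loose hand tool with a wooden handle, 160 mm long, lying on the bench. Origin: underside, near its middle.
Not all that is in view belongs to the job. Leave any black look-alike of the blank_b alone. What is shaped like the blank_c but blue is not meant.

How it is judged:
On the way, in this order (a step that is already met when the one before it is completed fails the run):
1. the three blanks lie in a tight row, flush with the back fence and the side stop, and the row is pressed onto the side stop with over 5 N (x of blank_a in the frame of jig between -0.0318 and -0.0282 m and (y of blank_a in the frame of jig between -0.014 and -0.01 m or y of blank_a in the frame of jig between -0.038 and -0.034 m or y of blank_a in the frame of jig between -0.062 and -0.058 m) and angle between the x axis of each of blank_a, blank_b, blank_c and the x axis of jig, either way round below 0.04 rad and angle between each of blank_a, blank_b, blank_c's own z axis and vertical below 0.04 rad and height (world z) of each of blank_a, blank_b, blank_c below 0.003 m and x of blank_b in the frame of jig between -0.0318 and -0.0282 m and (y of blank_b in the frame of jig between -0.014 and -0.01 m or y of blank_b in the frame of jig between -0.038 and -0.034 m or y of blank_b in the frame of jig between -0.062 and -0.058 m) and x of blank_c in the frame of jig between -0.0318 and -0.0282 m and (y of blank_c in the frame of jig between -0.014 and -0.01 m or y of blank_c in the frame of jig between -0.038 and -0.034 m or y of blank_c in the frame of jig between -0.062 and -0.058 m) and contact force between any of blank_a, blank_b, blank_c and side_stop above 5 N), for 0.2 s.
2. the keeper lever is in its detent notch with the row still in order (x of blank_a in the frame of jig between -0.0318 and -0.0282 m and (y of blank_a in the frame of jig between -0.014 and -0.01 m or y of blank_a in the frame of jig between -0.038 and -0.034 m or y of blank_a in the frame of jig between -0.062 and -0.058 m) and angle between the x axis of each of blank_a, blank_b, blank_c and the x axis of jig, either way round below 0.04 rad and angle between each of blank_a, blank_b, blank_c's own z axis and vertical below 0.04 rad and height (world z) of each of blank_a, blank_b, blank_c below 0.003 m and x of blank_b in the frame of jig between -0.0318 and -0.0282 m and (y of blank_b in the frame of jig between -0.014 and -0.01 m or y of blank_b in the frame of jig between -0.038 and -0.034 m or y of blank_b in the frame of jig between -0.062 and -0.058 m) and x of blank_c in the frame of jig between -0.0318 and -0.0282 m and (y of blank_c in the frame of jig between -0.014 and -0.01 m or y of blank_c in the frame of jig between -0.038 and -0.034 m or y of blank_c in the frame of jig between -0.062 and -0.058 m) and value of joint keeper between 1.85 and 1.95 rad), for 0.2 s.
At the end, for the whole second after the job is handed in: All three blanks lie flat on the bench in the three places of the row (centres at jig x -30 mm within 1.8 mm; y -12, -36 and -60 mm within 2 mm each), square to the jig within 0.04 rad and at rest; the keeper joint is within 0.05 rad of 1.9 (all of step 2 and linear speed of each of blank_a, blank_b, blank_c below 0.01 m/s and angular speed of each of blank_a, blank_b, blank_c below 0.1 rad/s); the robot touches nothing.
It fails at once if a bystander was moved by more than 15 mm (distance of any of doming_block, jar, graver from where it was at the start of the episode above 0.015 m).
It fails at once if a blank was rammed against the jig with more than 35 N (contact force between any of blank_a, blank_b, blank_c and jig above 35 N).
It also fails if it takes over 72 s, if anything falls off the work surface, if the arm or the gripper's body presses on something with over 40 N, if the wrist force passes 120 N, or if a joint passes its speed limit or range.

### The arm

A 6-joint arm with a two-finger parallel gripper is mounted at the origin on the work surface. World frame = base frame: x ahead of the robot, y to its left, z up, the work surface at z = 0. Lengths are in m, angles in rad, forces in N, time in s.
With the tool pointing down it reaches from about 0.25 to 0.8 m from the base axis. Payload 3.9 kg.
Tool frame: the origin (TCP) lies midway between the tips of the shut fingers; the grasp point (between the pads) lies 19 mm behind it; z points along the fingers, y is the line along which they close (so a half turn about z gives the same grasp; the last joint's range is limited). The gripper opens to 85 mm and grips with 20 to 120 N. Pads are 22 mm wide; open, the fingers measure 114 mm over their backs; the gripper's body (76 mm by 85 mm) begins 54 mm behind the grasp point. The pads swing forward as they close: fully open they stand 13 mm farther back than shut.
Start: joints at [-1.136, 0.26, -0.138, 1.173, 0, 1.571], TCP at [0.221, -0.476, 0.231] pointing down, gripper open.
Joint ranges: [-2.78, 2.78], [-0.83, 1.72], [-1.28, 1.37], [-1.9, 2.12], [-1.57, 1.48], [-3.14, 3.14]. Speed limits (rad/s): [2.57, 2.57, 3.14, 3.14, 3.14, 3.14].

### API

Orientations are given as a unit quaternion [w, x, y, z].
In Python, from plant import read_state, capture, job_done gives the robot as it stands.
- The arm moves only by the shell command python3 -m creep 'ROWS' [FORCE]. ROWS is JSON, a list of rows, each a list of 7 numbers: the turn, a rotation vector about the world's x, y, z in degrees, then the shift along the world's x, y, z in mm, then the opening, from 0 (shut) to 1 (fully open). A call has exactly 8 rows; each row is the pose to reach, as a shift and turn from the pose commanded when the call began; what a row does not reach only later rows make up. A row lasts 1/8 s, in which the tool goes at most 62.5 mm and 10.7 degrees, less where a joint would pass 70% of its speed; a pose out of reach is approached as far as the arm can. A call with a gripper value outside its range is refused whole. The fingers move at their own pace and stop on an object; FORCE is the grip in N (left out, the last holds). Time passes only in rows, so rows that repeat a pose let the fingers close, or fill a call up. It gives the time, the measured TCP pose, the force, the opening and the grip force at its end, in the units of the state.
- read_state(): the state, without advancing time (a new reading comes with each control period).
- capture(name): name is "scene" or "top" or "wrist"; returns a dict with "frame" (400x640x3 uint8, red, green, blue), "z_map" (400x640 float32, m along the optical axis (not along the pixel's ray), 0 where there is no reading), "camera_matrix" (3x3 intrinsics, pixels), "dist" ([k1, k2, p1, p2, k3] as OpenCV has them; the pictures are not rectified), "T" (4x4, takes a point from camera to world coordinates). Camera axes: x right, y down, z forward; pixel columns grow to the right and rows downward; lengths in m; the calibration is good to about 2 mm. A picture is of the moment at which its call begins.
- job_done(): hands the job in; it is judged then, once.
The state is a dict: "time_s": time; "joint_positions": joint angles; "qd": joint speeds; "joint_torque": joint torques, N m; "tool_pos": TCP position; "tcp_rot": TCP orientation; "force": force on the tool from outside, world axes, zero at the start; "torque": the same for the moment, N m; "width": opening from 0.0 (shut) to 1.0 (fully open); "gripper_force": force on a finger pad.
Only numpy, scipy, OpenCV 4.12 (cv2) and the standard library are available. Lean on these libraries where they do the work, as an engineer would, in place of code of your own. Each camera call takes 0.05 s, during which the arm holds its last target. There are 200 camera calls.

## Working session

There is one attempt and no reset: what is moved stays moved. The work goes in short steps, Python scripts to look and compute and a shell command to move; the robot and the scene stay as the last step left them, time stands still between calls to the robot, and variables do not carry over. Pictures are saved under pics/ and viewed, at most 13 in all, crops included, and the job is handed in when it is done.

```bash
mkdir -p pics; ls
python3 - <<'E'
from plant import *
import cv2,pickle
s=read_state();print(s)
d={}
for n in("scene","top"):
    c=capture(n);d[n]=c
    cv2.imwrite(f"pics/{n}.png",c["frame"][:,:,::-1]);print(n,c["camera_matrix"],c["dist"],c["T"])
pickle.dump(d,open("c0.pkl","wb"))
E
```

```text
pics
{'time_s': 0.0, 'joint_positions': array([-1.13598515e+00,  2.60704216e-01, -1.39401215e-01,  1.17267833e+00,
        1.29182717e-05,  1.57083102e+00]), 'qd': array([-0.00136101,  0.00121102,  0.00130845,  0.00139881,  0.00035816,
       -0.0006287 ]), 'joint_torque': array([-4.05108301e-05, -4.05681145e+01,  2.53921705e+01,  1.85255182e-02,
       -3.55108687e-04, -4.77592621e-06]), 'tool_pos': array([ 0.22086462, -0.47552307,  0.23044214]), 'tcp_rot': array([-9.71715633e-04,  9.76463603e-01,  2.15679960e-01, -2.08051732e-04]), 'force': array([ 0.62190726, -0.55297319,  0.26289464]), 'torque': array([-0.09397289, -0.04051497, -0.0522549 ]), 'gripper_force': 0.0, 'width': 1.0014127228316665}
scene [[421.36020419   0.         311.26216536]
 [  0.         421.36020419 192.16431055]
 [  0.           0.           1.        ]] [-0.01105371  0.          0.          0.          0.        ] [[-0.49674777  0.5189462  -0.69565544  1.12077359]
 [ 0.86784578  0.30553883 -0.39177764  0.32140338]
 [ 0.00923823 -0.79833631 -0.602141    0.54704755]
 [ 0.          0.          0.          1.        ]]
top [[390.05897619   0.         329.992801  ]
 [  0.         390.05897619 196.57727878]
 [  0.           0.           1.        ]] [-0.09353524  0.          0.          0.          0.        ] [[ 0.00782006 -0.98297545  0.18357047  0.43461428]
 [-0.99996153 -0.0069578   0.00534076  0.02239423]
 [-0.00397259 -0.18360517 -0.98299204  0.81642743]
 [ 0.          0.          0.          1.        ]]
```

View pics/top.png

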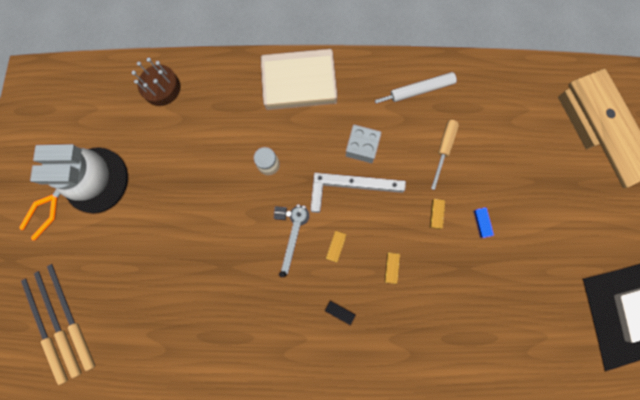

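View pics/scene.png

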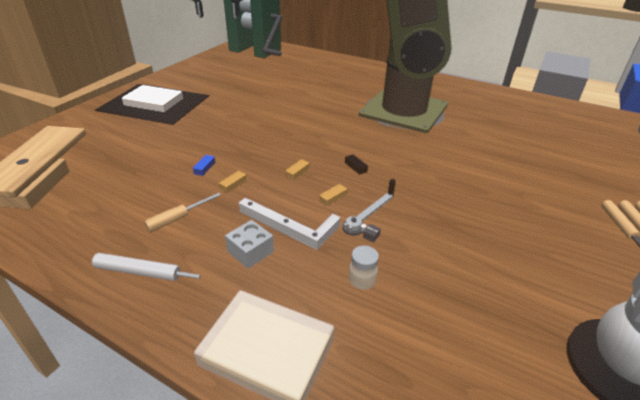

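The top view shows three brass bars at (336,247), (393,268) and (438,213). Candidates that could be confused with them: the black bar (340,313), the blue bar (484,222) and the graver's wooden handle (448,137). I choose the three brass bars. The jig corner is at about (321,188), the hub at (299,214), the post at (283,274), the jar at (265,158) and the doming block at (364,143). The scene view agrees with this.

```bash
cat > h.py <<'E'
import numpy as np,cv2
def ray(c,px,z):
    px=np.asarray(px,float).reshape(-1,1,2)
    n=cv2.undistortPoints(px,c["camera_matrix"],np.array(c["dist"]))[:,0]
    d=np.c_[n,np.ones(len(n))]@c["T"][:3,:3].T; o=c["T"][:3,3]
    return (o+d*((z-o[2])/d[:,2])[:,None])[:,:2]
def cloud(c):
    h,w=c["z_map"].shape
    u,v=np.meshgrid(np.arange(w),np.arange(h))
    n=cv2.undistortPoints(np.c_[u.ravel(),v.ravel()].astype(float).reshape(-1,1,2),c["camera_matrix"],np.array(c["dist"]))[:,0]
    p=np.c_[n,np.ones(len(n))]*c["z_map"].reshape(-1,1)
    return (p@c["T"][:3,:3].T+c["T"][:3,3]).reshape(h,w,3)
def rects(c,mask,z,amin=60):
    out=[]
    for k in cv2.findContours(mask.astype(np.uint8),cv2.RETR_EXTERNAL,cv2.CHAIN_APPROX_NONE)[0]:
        if cv2.contourArea(k)<amin: continue
        P=(ray(c,k[:,0],z)*1000).astype(np.float32)
        (x,y),(a,b),t=cv2.minAreaRect(P)
        if a<b: a,b,t=b,a,t+90
        out.append((np.round([x,y,a,b,(t+90)%180-90],1),k[:,0].mean(0).round()))
    return out
def brass(c):
    H=cv2.cvtColor(c["frame"],cv2.COLOR_RGB2HSV)
    return (H[...,0]>14)&(H[...,0]<28)&(H[...,1]>150)&(H[...,2]>130)
E
python3 - <<'E'
from h import *;import pickle
d=pickle.load(open("c0.pkl","rb"));c=d["top"];W=cloud(c)
for p in[(336,247),(393,268),(438,213),(370,182),(299,214),(340,313),(280,240),(364,143)]:print(p,c["frame"][p[1],p[0]],W[p[1],p[0]].round(4))
print("brass");[print(*r) for r in rects(c,brass(c)&(W[...,2]>.012),.018)]
H=cv2.cvtColor(c["frame"],cv2.COLOR_RGB2HSV)
m=(H[...,1]<60)&(H[...,2]>140)&(abs(W[...,2]-.024)<.005)
print("jig");[print(*r) for r in rects(c,m,.024)]
n,l,_,_=cv2.connectedComponentsWithStats(m.astype(np.uint8));i=l[184,370];v,u=np.where(l==i)
P=ray(c,np.c_[u,v],.024)*1000;print(P.min(0),P.max(0))
# back fence line
b=(u>335);print(cv2.minAreaRect(P[b].astype(np.float32)))
s=(v>196);print("stop",cv2.minAreaRect(P[s].astype(np.float32)))
print(ray(c,[(283,274)],.051),ray(c,[(299,214)],.025))
a=c["frame"][160:330,250:510];cv2.imwrite("pics/crop.png",cv2.resize(a,(780,510),interpolation=2)[:,:,::-1])
E
```

```text
(336, 247) [217 161  70] [0.4795 0.0137 0.0151]
(393, 268) [216 161  69] [ 0.4376 -0.1018  0.0187]
(438, 213) [216 161  67] [ 0.5508 -0.1985  0.0166]
(370, 182) [218 219 221] [ 0.6143 -0.0565  0.0231]
(299, 214) [74 77 80] [0.5458 0.09   0.0239]
(340, 313) [41 40 44] [0.3484 0.005  0.0178]
(280, 240) [156 106  60] [ 4.939e-01  1.308e-01 -4.000e-04]
(364, 143) [165 172 176] [ 0.6938 -0.0434  0.0394]
brass
[438.  -99.9  59.4  25.1  -6.3] [392. 268.]
[482.2  14.6  61.1  23.7 -17.9] [336. 246.]
[ 550.1 -197.8   60.5   26.2   -6.6] [438. 213.]
jig
[ 334.1 -603.9  106.6   46.3   -4.5] [633. 316.]
[585.4 -30.4 190.   80.3  85.1] [349. 185.]
[ 833.9 -179.7  150.5   25.2  -71. ] [423.  86.]
[ 552.28350333 -127.57177902] [632.59618967  65.81283743]
((612.8706665039062, -56.12176513671875), (143.42050170898438, 21.103240966796875), 85.11115264892578)
stop ((567.5386962890625, 57.41609191894531), (17.67241859436035, 29.667583465576172), 85.09446716308594)
[[0.42448549 0.11630646]] [[0.54564117 0.08992128]]
```

View pics/crop.png

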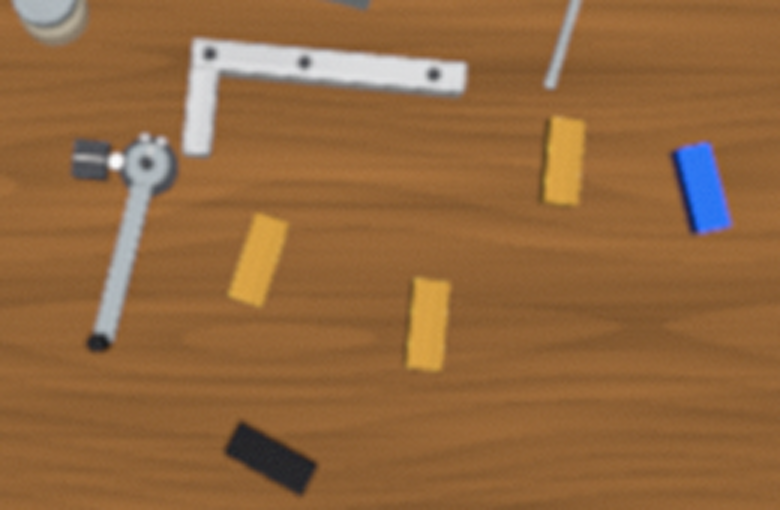

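The close crop confirms three brass-coloured bars with proper proportions. The black and blue bars are decoys, and the graver tip lies just above the right-hand blank. Next I move over the area for a wrist view.

```bash
python3 -m creep '[[0,0,10,30,49,4,1],[0,0,20,60,98,8,1],[0,0,30,90,147,12,1],[0,0,40,120,196,16,1],[0,0,50,150,245,20,1],[0,0,60,180,294,30,1],[0,0,70,210,343,40,1],[0,0,80,240,392,40,1]]' 40
python3 - <<'E'
from plant import *
from h import *
s=read_state();print(s["joint_positions"].round(3),s["tool_pos"],s["tcp_rot"])
c=capture("wrist");W=cloud(c);print(c["T"].round(3),c["camera_matrix"])
cv2.imwrite("pics/w1.png",c["frame"][:,:,::-1])
[print(*r) for r in rects(c,brass(c)&(W[...,2]>.012),.018)]
E
```

```text
time_s: 1.1
tool_pos: [0.4622, -0.0824, 0.2719]
tcp_rot: [0.001, 0.607, 0.795, 0.0]
force: [0.8, -0.1, 0.4]
width: 0.998
gripper_force: 0.0
[-0.176  0.148 -0.177  1.244 -0.     1.128] [ 0.46220956 -0.08243797  0.27190069] [6.70191944e-04 6.07023225e-01 7.94683773e-01 2.38454016e-04]
[[ 0.964  0.253  0.076  0.443]
 [ 0.264 -0.924 -0.276 -0.013]
 [ 0.001  0.286 -0.958  0.414]
 [ 0.     0.     0.     1.   ]] [[317.31430261   0.         314.52505149]
 [  0.         317.31430261 202.60814328]
 [  0.           0.           1.        ]]
[ 550.1 -196.    59.2   26.3   -7.1] [353. 262.]
[437.9 -99.2  59.8  25.8  -6.4] [292. 175.]
[480.9  14.1  59.7  23.9 -17.8] [350.  93.]
```

View pics/w1.png

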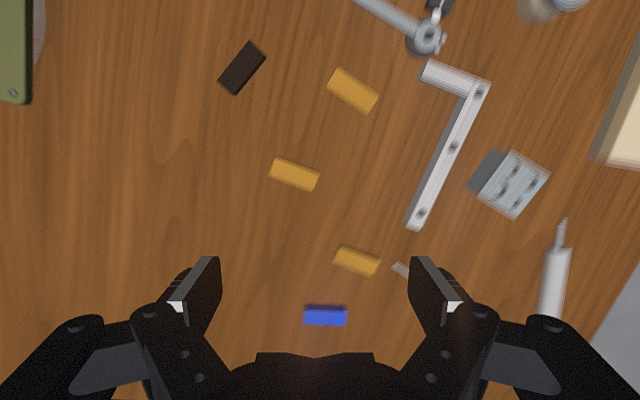

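The wrist view shows the blanks at (292,175), (350,93) and (357,262), and the jig fence from (490,90) to (415,222). The positions agree with the top view. I start with the near blank at (438,-99.5).

```bash
python3 -m creep '[[0,0,10,-4,-3,-5,1],[0,0,20,-8,-6,-20,1],[0,0,30,-12,-9,-40,1],[0,0,40,-16,-11,-60,1],[0,0,50,-20,-13,-80,1],[0,0,60,-22,-15,-100,1],[0,0,68.5,-24,-17,-120,1],[0,0,68.5,-24,-17,-120,1]]'
python3 - <<'E'
from plant import *
from h import *
s=read_state();print(s["joint_positions"].round(3),s["tool_pos"],s["tcp_rot"])
q=s["tcp_rot"];print("yaw",2*np.degrees(np.arctan2(q[2],q[1])))
c=capture("wrist");W=cloud(c);
[print(*r) for r in rects(c,brass(c)&(W[...,2]>.012),.018)]
H=cv2.cvtColor(c["frame"],cv2.COLOR_RGB2HSV)
m=(H[...,1]<60)&(H[...,2]>120)&(abs(W[...,2]-.024)<.006)
print("jig");[print(*r) for r in rects(c,m,.024)]
E
```

```text
time_s: 2.15
tool_pos: [0.4351, -0.101, 0.1498]
tcp_rot: [-0.002, 0.059, 0.998, 0.0]
force: [-0.4, -1.4, 0.3]
width: 0.997
gripper_force: 0.0
[-0.228  0.185 -0.463  0.927  0.    -0.11 ] [ 0.43513519 -0.10095886  0.1497896 ] [-2.16354355e-03  5.87381635e-02  9.98271010e-01  3.71966275e-04]
yaw 173.26520954716275
[ 549.7 -197.2   58.3   23.5   -7.3] [233. 313.]
[480.7  13.9  59.7  23.6 -17.7] [445. 225.]
[ 437.3 -100.5   58.6   23.7   -5.9] [316. 194.]
jig
[608.6 -71.5 112.6  24.6  85.4] [368. 350.]
[563.9  56.5  22.7  17.4  -5.2] [493. 301.]
[542.1  87.6  30.4  28.4 -71.6] [526. 282.]
```

```bash
python3 -m creep '[[0,0,0,0,1,-50,1],[0,0,0,0,1,-100,1],[0,0,0,0,1,-130,1],[0,0,0,0,1,-147,1],[0,0,0,0,1,-147,0],[0,0,0,0,1,-147,0],[0,0,0,0,1,-147,0],[0,0,0,0,1,-147,0]]' 40
```

```text
time_s: 3.2
tool_pos: [0.4383, -0.1003, 0.0055]
tcp_rot: [0.001, 0.058, 0.998, -0.0]
force: [-0.7, -0.1, 5.7]
width: 0.271
gripper_force: 39.5
```

```bash
python3 -m creep '[[0,0,0,0,0,40,0],[0,0,1.7,45,23,40,0],[0,0,1.7,90,46,40,0],[0,0,1.7,130,66,40,0],[0,0,1.7,130,66,25,0],[0,0,1.7,130,66,8,0],[0,0,1.7,130,66,1,0],[0,0,1.7,130,66,1,0]]'; python3 -m creep '[[0,0,0,0,0,0,0.37],[0,0,0,0,0,0,0.37],[0,0,0,0,0,25,0.37],[0,0,0,0,0,70,0.6],[0,0,-4,-31,16,105,1],[0,0,-8,-62,32,105,1],[0,0,-13,-90,48,90,1],[0,0,-13,-90,48,90,1]]'
python3 - <<'E'
from plant import *
from h import *
s=read_state();print(s["tool_pos"]);q=s["tcp_rot"];print("yaw",2*np.degrees(np.arctan2(q[2],q[1])))
for n in("wrist","top"):
  c=capture(n);W=cloud(c);print(n)
  [print(*r) for r in rects(c,brass(c)&(W[...,2]>.012),.018)]
E
```

```text
time_s: 4.2
tool_pos: [0.5657, -0.0344, 0.0056]
tcp_rot: [-0.001, 0.043, 0.999, -0.0]
force: [-0.9, -0.2, -0.7]
width: 0.271
gripper_force: 40.7
time_s: 5.2
tool_pos: [0.4732, 0.0144, 0.0944]
tcp_rot: [-0.002, 0.155, 0.988, -0.0]
force: [-0.5, -0.5, 0.4]
width: 1.001
gripper_force: 0.0
[0.47320845 0.01444243 0.09436467]
yaw 162.18901930190194
wrist
[ 576.1 -196.6   15.7    9.1   85.6] [121. 390.]
[564.3 -34.5  58.3  23.6  -4.8] [292. 328.]
[480.7  14.6  59.   23.8 -17.7] [318. 220.]
top
[ 550.1 -197.5   60.8   25.5   -6.9] [438. 213.]
```

```bash
python3 -m creep '[[0,0,0,4,0.5,-40,1],[0,0,0,4,0.5,-75,1],[0,0,0,4,0.5,-91,1],[0,0,0,4,0.5,-91,0],[0,0,0,4,0.5,-91,0],[0,0,0,4,0.5,-91,0],[0,0,0,4,0.5,-91,0],[0,0,0,4,0.5,-60,0]]'; python3 -m creep '[[0,0,4,10,0,9,0],[0,0,8,50,-2,9,0],[0,0,12.9,90,-3,9,0],[0,0,12.9,90,-3,0,0],[0,0,12.9,90,-3,-15,0],[0,0,12.9,90,-3,-30,0],[0,0,12.9,90,-3,-30,0],[0,0,12.9,90,-3,-30,0.37]]'
```

```text
time_s: 6.3
tool_pos: [0.4789, 0.0143, 0.0342]
tcp_rot: [-0.002, 0.155, 0.988, -0.0]
force: [0.2, 0.2, -3.0]
width: 0.272
gripper_force: 40.0
time_s: 7.3
tool_pos: [0.5701, 0.0114, 0.0048]
tcp_rot: [-0.001, 0.044, 0.999, -0.0]
force: [0.3, -0.1, -0.3]
width: 0.367
gripper_force: 0.0
```

```bash
python3 -m creep '[[0,0,0,0,0,0,0.37],[0,0,0,0,0,40,0.37],[0,0,0,0,-20,90,0.6],[0,0,-2,-5,-75,90,1],[0,0,-2,-10,-130,90,1],[0,0,-2,-15,-185,90,1],[0,0,-2,-21,-208,80,1],[0,0,-2,-21,-208,80,1]]'
python3 - <<'E'
from plant import *
from h import *
s=read_state();print(s["tool_pos"]);q=s["tcp_rot"];print("yaw",2*np.degrees(np.arctan2(q[2],q[1])))
for n in("wrist","top"):
  c=capture(n);W=cloud(c);print(n)
  [print(*r) for r in rects(c,brass(c)&(W[...,2]>.012),.018)]
E
```

```text
time_s: 8.3
tool_pos: [0.549, -0.1982, 0.0847]
tcp_rot: [-0.001, 0.063, 0.998, 0.0]
force: [0.1, 0.7, -0.3]
width: 0.999
gripper_force: 0.0
[ 0.54902684 -0.19817141  0.08468443]
yaw 172.82327331053486
wrist
[ 550.1 -197.5   59.    23.9   -7.3] [316. 215.]
[564.7 -35.3  59.4  23.8  -4.9] [552. 208.]
[567.1  10.4  59.6  23.9  -4.8] [619. 205.]
top
[ 541.1 -196.2   42.8   25.7   -7.2] [437. 218.]
[565.5 -33.9  60.   24.   -4.8] [359. 206.]
[567.7  11.8  60.3  23.7  -5. ] [337. 204.]
```

```bash
python3 -m creep '[[0,0,0,0.5,0.5,-40,1],[0,0,0,0.5,0.5,-70,1],[0,0,0,0.5,0.5,-81,1],[0,0,0,0.5,0.5,-81,0],[0,0,0,0.5,0.5,-81,0],[0,0,0,0.5,0.5,-81,0],[0,0,0,0.5,0.5,-81,0],[0,0,0,0.5,0.5,-50,0]]'; python3 -m creep '[[0,0,1,4,20,9,0],[0,0,2.2,8,70,9,0],[0,0,2.2,13,117,9,0],[0,0,2.2,13,117,0,0],[0,0,2.2,13,117,-15,0],[0,0,2.2,13,117,-30,0],[0,0,2.2,13,117,-30,0],[0,0,2.2,13,117,-30,0.37]]'
```

```text
time_s: 9.4
tool_pos: [0.5482, -0.1954, 0.0336]
tcp_rot: [-0.003, 0.061, 0.998, 0.001]
force: [0.3, -1.1, -1.6]
width: 0.27
gripper_force: 39.8
time_s: 10.4
tool_pos: [0.5633, -0.08, 0.0046]
tcp_rot: [-0.0, 0.043, 0.999, -0.0]
force: [0.2, -0.5, -0.3]
width: 0.372
gripper_force: 0.0
```

```bash
python3 -m creep '[[0,0,0,0,0,0,0.37],[0,0,0,0,0,30,0.37],[0,0,0,-4,-34,45,0],[0,0,0,-4,-34,45,0],[0,0,0,-4,-34,30,0],[0,0,0,-4,-34,10,0],[0,0,0,-4,-34,2,0],[0,0,0,-4,-34,2,0]]'; python3 -m creep '[[0,0,0,0.6,7,0,0],[0,0,0,1.2,14,0,0],[0,0,0,1.8,21,0,0],[0,0,0,2.4,28,0,0],[0,0,0,3,35,0,0],[0,0,0,3.6,42,0,0],[0,0,0,3.6,42,0,0],[0,0,0,3.6,42,0,0]]';  python3 - <<'E'
from plant import *
from h import *
s=read_state();print(s["tool_pos"],s["force"])
for n in("wrist","top"):
  c=capture(n);W=cloud(c);print(n);cv2.imwrite(f"pics/p1{n}.png",c["frame"][:,:,::-1])
  [print(*r) for r in rects(c,brass(c)&(W[...,2]>.012),.018)]
E
```

```text
time_s: 11.4
tool_pos: [0.5583, -0.1124, 0.0058]
tcp_rot: [-0.002, 0.041, 0.999, 0.0]
force: [0.4, -0.7, -0.7]
width: 0.001
gripper_force: 0.0
time_s: 12.4
tool_pos: [0.563, -0.0706, 0.0071]
tcp_rot: [-0.0, 0.042, 0.999, 0.001]
force: [0.6, -0.2, 0.9]
width: 0.001
gripper_force: 0.1
[ 0.56304479 -0.07056935  0.00708975] [ 0.58801202 -0.21120027  0.94699733]
wrist
[561.3 -33.6  53.4  47.4  -3.9] [400. 251.]
[566.9  10.8  58.9  24.1  -4.8] [493. 261.]
top
[564.7 -35.1  59.6  52.3  -3.8] [356. 209.]
[567.6  11.8  60.5  23.7  -5. ] [337. 204.]
```

View pics/p1wrist.png

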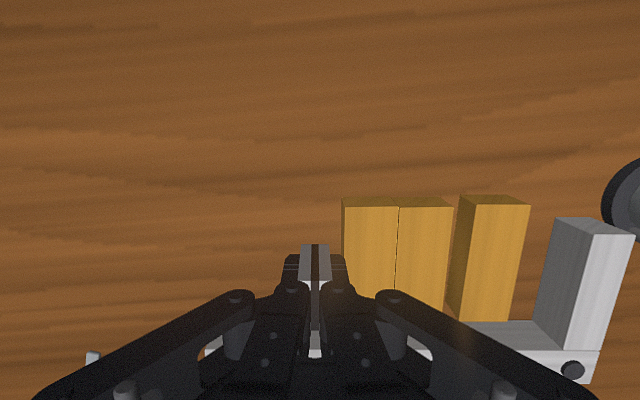

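The view shows two blanks tight together at (400,250), the third at (490,260), and the stop at (590,280). Pushing continues.

```bash
python3 -m creep '[[0,0,0,0.5,6,0,0],[0,0,0,1,12,0,0],[0,0,0,1.5,18,0,0],[0,0,0,2,23,0,0],[0,0,0,2.3,26,0,0],[0,0,0,2.3,26,0,0],[0,0,0,2.3,26,0,0],[0,0,0,2.3,26,0,0]]';  python3 - <<'E'
from plant import *
from h import *
s=read_state();print(s["tool_pos"],s["force"])
for n in("wrist","top"):
  c=capture(n);W=cloud(c);print(n);cv2.imwrite(f"pics/p2{n}.png",c["frame"][:,:,::-1])
  [print(*r) for r in rects(c,brass(c)&(W[...,2]>.012),.018)]
E
```

```text
time_s: 13.5
tool_pos: [0.5656, -0.0448, 0.0074]
tcp_rot: [0.0, 0.042, 0.999, 0.001]
force: [0.1, -0.1, 0.5]
width: -0.004
gripper_force: 0.0
[ 0.56562879 -0.04475626  0.00736225] [ 0.06306421 -0.05540603  0.47020576]
wrist
[566.9   4.   71.1  59.3  86.6] [427. 251.]
top
[568.   16.6  59.8  48.1  -3.4] [333. 205.]
```

View pics/p2wrist.png

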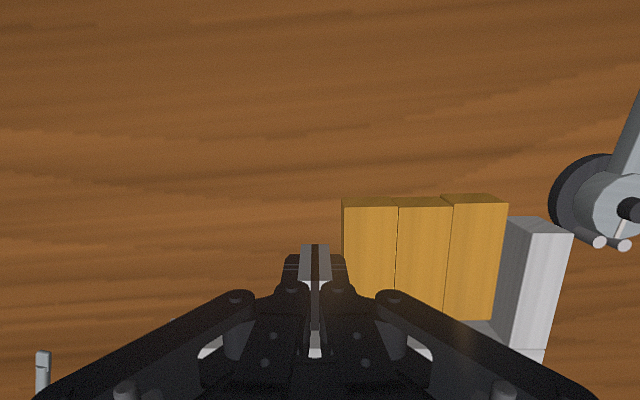

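All three are touching at (425,250), with about 8 mm left to the stop at (535,280). I approach in small steps.

```bash
python3 -m creep '[[0,0,0,0.2,2,0,0],[0,0,0,0.3,4,0,0],[0,0,0,0.4,5,0,0],[0,0,0,0.5,5.5,0,0],[0,0,0,0.5,6,0,0],[0,0,0,0.5,6,0,0],[0,0,0,0.5,6,0,0],[0,0,0,0.5,6,0,0]]';python3 -m creep '[[0,0,0,0,0.3,0,0],[0,0,0,0,0.6,0,0],[0,0,0,0,0.9,0,0],[0,0,0,0,1.2,0,0],[0,0,0,0,1.2,0,0],[0,0,0,0,1.2,0,0],[0,0,0,0,1.2,0,0],[0,0,0,0,1.2,0,0]]'
```

```text
time_s: 14.6
tool_pos: [0.5661, -0.0391, 0.0073]
tcp_rot: [0.0, 0.042, 0.999, 0.0]
force: [-0.8, -3.3, -0.1]
width: 0.001
gripper_force: 1.5
time_s: 15.6
tool_pos: [0.566, -0.0379, 0.0073]
tcp_rot: [-0.0, 0.042, 0.999, 0.0]
force: [-1.1, -2.0, -0.6]
width: -0.002
gripper_force: 1.4
```

```bash
python3 -m creep '[[0,0,0,0,0.3,0,0],[0,0,0,0,0.6,0,0],[0,0,0,0,0.9,0,0],[0,0,0,0,1.2,0,0],[0,0,0,0,1.5,0,0],[0,0,0,0,1.5,0,0],[0,0,0,0,1.5,0,0],[0,0,0,0,1.5,0,0]]';  python3 - <<'E'
from plant import *
from h import *
s=read_state();print(s["tool_pos"],s["force"])
for n in("wrist","top"):
  c=capture(n);W=cloud(c);print(n)
  [print(*r) for r in rects(c,brass(c)&(W[...,2]>.012),.018)]
E
```

```text
time_s: 16.6
tool_pos: [0.5659, -0.0371, 0.0073]
tcp_rot: [-0.0, 0.042, 0.999, -0.001]
force: [-1.4, -6.1, 0.1]
width: 0.0
gripper_force: 2.6
[ 0.56593745 -0.03709104  0.00732524] [-1.42527684 -6.08438005  0.09903677]
wrist
[567.3  11.1  71.2  59.3  86.2] [427. 253.]
top
[569.6  30.   61.9  33.3  -6.7] [328. 204.]
```

```bash
python3 -m creep '[[0,0,0,-0.3,-4,0,0],[0,0,0,-0.3,-4,30,0],[0,0,0,-26,23,45,0.41],[0,0,0,-52,53,40,0.41],[0,0,0,-52,53,20,0.41],[0,0,0,-52,53,0,0.41],[0,0,0,-52,53,0,0.41],[0,0,0,-52,53,0,0.41]]';python3 - <<'E'
from plant import *
from h import *
s=read_state();print(s["tool_pos"],s["force"],s["width"])
for n in("wrist","top"):
  c=capture(n);W=cloud(c);print(n);cv2.imwrite(f"pics/p3{n}.png",c["frame"][:,:,::-1])
  [print(*r) for r in rects(c,brass(c)&(W[...,2]>.012),.018)]
E
```

```text
time_s: 17.7
tool_pos: [0.5144, 0.017, 0.0078]
tcp_rot: [0.0, 0.042, 0.999, 0.001]
force: [-0.5, -0.3, 0.1]
width: 0.412
gripper_force: 0.0
[0.51444551 0.01696151 0.00778906] [-0.54616004 -0.33836904  0.1088227 ] 0.41181546849554646
wrist
[549.9  13.9  50.3  27.1  82. ] [314. 336.]
top
```

View pics/p3wrist.png

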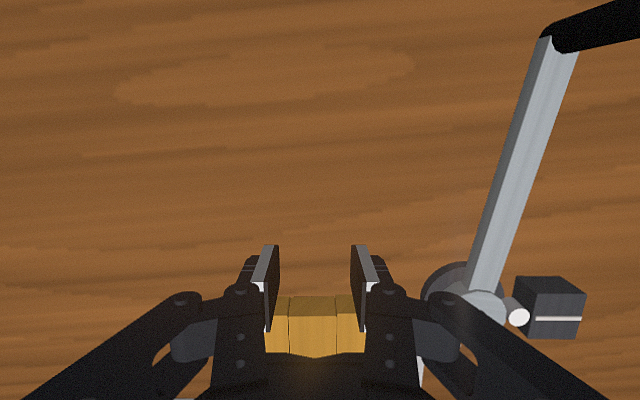

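The fingers (265 and 365, row 300) are centred on the two outer blanks, so I push towards the fence.

```bash
python3 -m creep '[[0,0,0,5,-0.4,0,0.41],[0,0,0,10,-0.9,0,0.41],[0,0,0,13,-1.1,0,0.41],[0,0,0,16,-1.4,0,0.41],[0,0,0,18,-1.5,0,0.41],[0,0,0,20,-1.7,0,0.41],[0,0,0,20,-1.7,0,0.41],[0,0,0,20,-1.7,0,0.41]]';python3 -m creep '[[0,0,0,0.4,0,0,0.41],[0,0,0,0.8,0,0,0.41],[0,0,0,1.2,-0.1,0,0.41],[0,0,0,1.6,-0.1,0,0.41],[0,0,0,2,-0.2,0,0.41],[0,0,0,2,-0.2,0,0.41],[0,0,0,2,-0.2,0,0.41],[0,0,0,2,-0.2,0,0.41]]'
```

```text
time_s: 18.8
tool_pos: [0.5344, 0.0148, 0.0072]
tcp_rot: [0.0, 0.042, 0.999, -0.0]
force: [-2.9, 0.5, -0.2]
width: 0.407
gripper_force: 0.8
time_s: 19.8
tool_pos: [0.5361, 0.0146, 0.0073]
tcp_rot: [0.0, 0.042, 0.999, -0.0]
force: [-2.0, -0.6, -0.5]
width: 0.412
gripper_force: 0.9
```

```bash
python3 -m creep '[[0,0,0,0.4,0,0,0.41],[0,0,0,0.8,0,0,0.41],[0,0,0,1.2,-0.1,0,0.41],[0,0,0,1.6,-0.1,0,0.41],[0,0,0,2,-0.2,0,0.41],[0,0,0,2,-0.2,0,0.41],[0,0,0,2,-0.2,0,0.41],[0,0,0,2,-0.2,0,0.41]]'
```

```text
time_s: 20.8
tool_pos: [0.5378, 0.0145, 0.0073]
tcp_rot: [-0.0, 0.042, 0.999, 0.0]
force: [-2.8, 2.0, 1.0]
width: 0.41
gripper_force: 1.9
```

```bash
python3 -m creep '[[0,0,0,0.4,0,0,0.41],[0,0,0,0.8,0,0,0.41],[0,0,0,1.2,-0.1,0,0.41],[0,0,0,1.6,-0.1,0,0.41],[0,0,0,1.6,-0.1,0,0.41],[0,0,0,1.6,-0.1,0,0.41],[0,0,0,1.6,-0.1,0,0.41],[0,0,0,1.6,-0.1,0,0.41]]'
python3 - <<'E'
from plant import *
from h import *
c=capture("wrist");cv2.imwrite(f"pics/p4.png",cv2.resize(c["frame"][200:,200:560],(720,400))[:,:,::-1])
c=capture("scene");W=cloud(c);cv2.imwrite(f"pics/p4s.png",cv2.resize(c["frame"][150:270,220:400],(720,480),interpolation=2)[:,:,::-1])
E
```

```text
time_s: 21.8
tool_pos: [0.5378, 0.0145, 0.0072]
tcp_rot: [-0.002, 0.042, 0.999, 0.0]
force: [-7.2, 1.2, 4.2]
width: 0.41
gripper_force: 3.5
```

View pics/p4s.png

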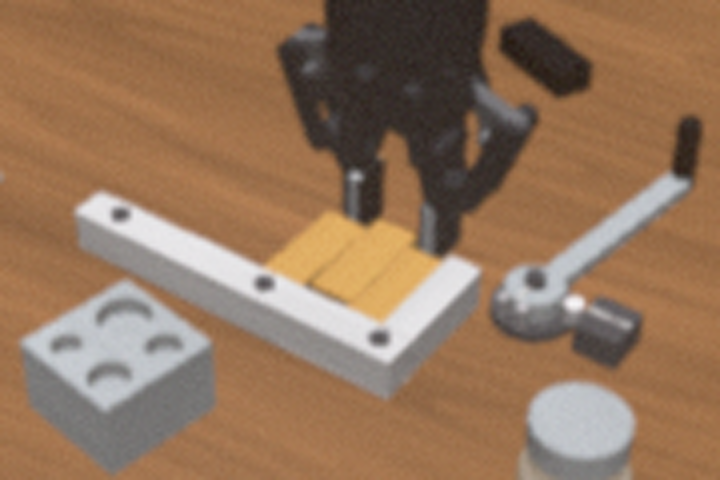

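The scene crop shows the outer blanks at the fence and the middle one (360,260) still protruding to the front. I push the middle one with the fingers shut.

```bash
python3 -m creep '[[0,0,0,-10,0.9,0,0.41],[0,0,0,-18,1.6,0,0],[0,0,0,-18,1.6,0,0],[0,0,0,-18,1.6,0,0],[0,0,0,-14,1.2,0,0],[0,0,0,-10,0.9,0,0],[0,0,0,-7,0.6,0,0],[0,0,0,-5,0.4,0,0]]';python3 -m creep '[[0,0,0,1,0,0,0],[0,0,0,2,-0.1,0,0],[0,0,0,2.5,-0.2,0,0],[0,0,0,3,-0.3,0,0],[0,0,0,3.4,-0.3,0,0],[0,0,0,3.8,-0.4,0,0],[0,0,0,4,-0.4,0,0],[0,0,0,4,-0.4,0,0]]'
```

```text
time_s: 22.9
tool_pos: [0.5345, 0.0148, 0.0071]
tcp_rot: [-0.0, 0.042, 0.999, 0.0]
force: [-1.7, -0.2, 2.0]
width: -0.002
gripper_force: 0.9
time_s: 23.9
tool_pos: [0.5379, 0.0145, 0.0072]
tcp_rot: [-0.001, 0.042, 0.999, 0.0]
force: [-4.3, 1.8, 2.3]
width: 0.001
gripper_force: 1.8
```

```bash
python3 -m creep '[[0,0,0,0.5,0,0,0],[0,0,0,1,-0.1,0,0],[0,0,0,1,-0.1,0,0],[0,0,0,1,-0.1,0,0],[0,0,0,-8,0.6,0,0],[0,0,0,-8,0.6,40,0],[0,0,0,14,-30,45,0],[0,0,0,34,-60,45,0]]';python3 - <<'E'
from plant import *
from h import *
c=capture("scene");cv2.imwrite(f"pics/p5s.png",cv2.resize(c["frame"][150:270,220:400],(720,480),interpolation=2)[:,:,::-1])
for n in("top","wrist"):
  c=capture(n);W=cloud(c);print(n)
  [print(*r) for r in rects(c,brass(c)&(W[...,2]>.012),.018)]
E
```

```text
time_s: 24.9
tool_pos: [0.5755, -0.0465, 0.054]
tcp_rot: [0.003, 0.041, 0.999, -0.0]
force: [0.7, 0.4, -0.5]
width: -0.001
gripper_force: 0.0
top
[575.   12.6  66.1  62.7  81.2] [337. 201.]
wrist
[578.1   9.8  72.5  59.4  85.1] [419. 232.]
```

View pics/p5s.png

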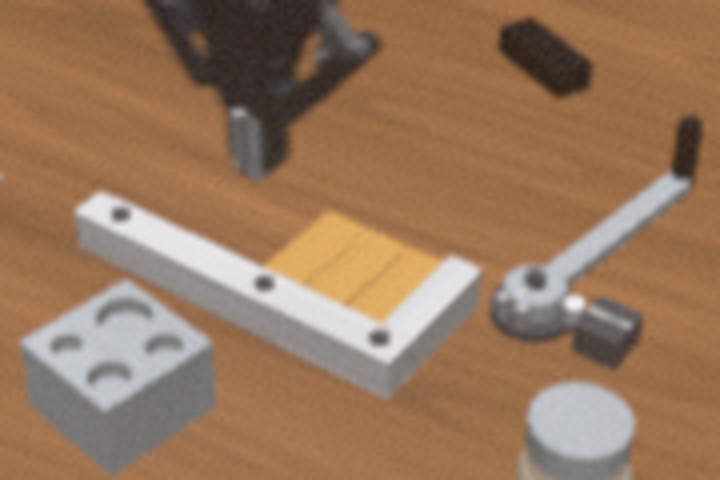

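The row is now flush at (350,260) and measures 72.5 x 59.4 mm. Next comes the side press.

```bash
python3 -m creep '[[0,0,0,-1.5,0,-20,0],[0,0,0,-1.5,0,-38,0],[0,0,0,-1.5,0,-45,0],[0,0,0,-1.4,2,-45,0],[0,0,0,-1.2,4,-45,0],[0,0,0,-1,6,-45,0],[0,0,0,-1,7,-45,0],[0,0,0,-1,7,-45,0]]';python3 -m creep '[[0,0,0,0,0.4,0,0],[0,0,0,0,0.8,0,0],[0,0,0,0.1,1.2,0,0],[0,0,0,0.1,1.6,0,0],[0,0,0,0.1,2,0,0],[0,0,0,0.1,2,0,0],[0,0,0,0.1,2,0,0],[0,0,0,0.1,2,0,0]]'
```

```text
time_s: 26.05
tool_pos: [0.5721, -0.0387, 0.0076]
tcp_rot: [0.0, 0.042, 0.999, -0.0]
force: [0.8, -0.2, 1.7]
width: -0.0
gripper_force: 0.3
time_s: 27.05
tool_pos: [0.572, -0.0371, 0.0075]
tcp_rot: [0.0, 0.042, 0.999, -0.0]
force: [1.1, -5.5, 3.2]
width: -0.002
gripper_force: 3.0
```

```bash
python3 -m creep '[[0,0,0,0,0.4,0,0],[0,0,0,0,0.8,0,0],[0,0,0,0.1,1.2,0,0],[0,0,0,0.1,1.5,0,0],[0,0,0,0.1,1.5,0,0],[0,0,0,0.1,1.5,0,0],[0,0,0,0.1,1.5,0,0],[0,0,0,0.1,1.5,0,0]]'
```

```text
time_s: 28.05
tool_pos: [0.572, -0.037, 0.0075]
tcp_rot: [0.0, 0.042, 0.999, -0.002]
force: [-0.1, -8.7, 3.8]
width: 0.002
gripper_force: 4.6
```

```bash
python3 -m creep '[[0,0,0,0,0.5,0,0],[0,0,0,0,1,0,0],[0,0,0,0.1,1.5,0,0],[0,0,0,0.1,2,0,0],[0,0,0,0.2,2.5,0,0],[0,0,0,0.2,2.5,0,0],[0,0,0,0.2,2.5,0,0],[0,0,0,0.2,2.5,0,0]]'
```

```text
time_s: 29.05
tool_pos: [0.5721, -0.0367, 0.0076]
tcp_rot: [0.0, 0.043, 0.999, -0.004]
force: [-0.4, -14.8, 3.9]
width: 0.001
gripper_force: 7.2
```

```bash
python3 -m creep '[[0,0,0,0,-6,0,0],[0,0,0,0,-13,0,0],[0,0,0,0,-13,45,0],[0,0,0,0,-13,95,0.4],[0,0,-2,-40,30,120,0.6],[0,0,-4,-80,75,120,0.6],[0,0,-6,-115,115,120,0.6],[0,0,-7,-135,140,120,0.6]]';python3 - <<'E'
from plant import *
from h import *
s=read_state();print(s["tool_pos"],s["joint_positions"].round(2))
for n in("top","wrist"):
  c=capture(n);W=cloud(c);print(n)
  [print(*r) for r in rects(c,brass(c)&(W[...,2]>.012),.018)]
  m=(c["frame"].max(2)<70)&(W[...,2]>.04)&(W[...,2]<.06);
  [print("post",*r) for r in rects(c,m,.051,15)]
  cv2.imwrite(f"pics/p6{n}.png",c["frame"][:,:,::-1])
E
```

```text
time_s: 30.05
tool_pos: [0.4339, 0.1092, 0.1269]
tcp_rot: [-0.001, 0.102, 0.995, 0.001]
force: [-0.4, -0.2, 0.5]
width: 0.602
gripper_force: 0.0
[0.4339099  0.10920015 0.12687622] [ 0.24  0.21 -0.5   0.86  0.    0.45]
top
[577.6   9.8  68.2  58.3  84.8] [338. 200.]
wrist
[562.   35.7  28.8  25.1 -86.5] [263. 344.]
post [422.4 120.1  14.4  11.6   3.1] [325. 198.]
```

View pics/p6wrist.png

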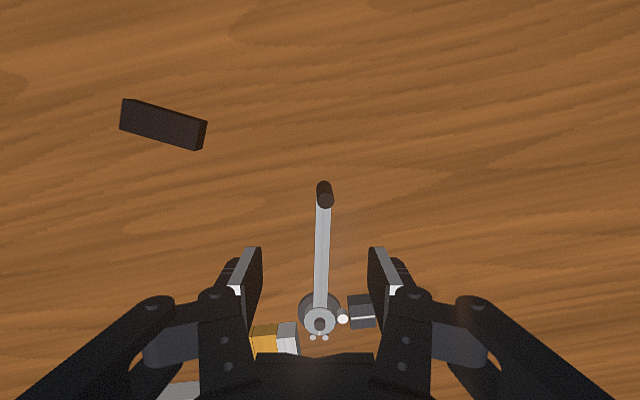

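The post top is at (325,190), on the tool's centre line, and the hub is at (320,315). I descend around the post and grip it above blank height.

```bash
python3 -m creep '[[0,0,0,-5,5,-20,0.6],[0,0,0,-10.5,10.5,-40,0.6],[0,0,0,-10.5,10.5,-75,0.6],[0,0,0,-10.5,10.5,-99,0.6],[0,0,0,-10.5,10.5,-99,0],[0,0,0,-10.5,10.5,-99,0],[0,0,0,-10.5,10.5,-99,0],[0,0,0,-10.5,10.5,-99,0]]' 30
python3 - <<'E'
from h import *
# arc offsets from theta0
H=np.array([545.2,92.]);t0=167.2
for t in list(np.arange(177,257,10))+[257,260,263,265,266,267]:
    p=125*np.array([np.cos(np.radians(t))-np.cos(np.radians(t0)),np.sin(np.radians(t))-np.sin(np.radians(t0))]);print(t,p.round(1))
E
```

```text
time_s: 31.15
tool_pos: [0.4274, 0.118, 0.029]
tcp_rot: [0.001, 0.103, 0.995, 0.0]
force: [0.7, 0.5, -0.6]
width: 0.137
gripper_force: 29.3
177 [ -2.9 -21.2]
187 [ -2.2 -42.9]
197 [  2.4 -64.2]
207 [ 10.5 -84.4]
217 [  22.1 -102.9]
227 [  36.6 -119.1]
237 [  53.8 -132.5]
247 [  73.1 -142.8]
257 [  93.8 -149.5]
260 [ 100.2 -150.8]
263 [ 106.7 -151.8]
265 [ 111.  -152.2]
266 [ 113.2 -152.4]
267 [ 115.4 -152.5]
```

```bash
python3 -m creep '[[0,0,10,-2.8,-20.5,0,0],[0,0,20,-2.1,-41.4,0,0],[0,0,30,2.3,-62,0,0],[0,0,40,10.1,-81.4,0,0],[0,0,50,21.3,-99.3,0,0],[0,0,50,21.3,-99.3,0,0],[0,0,50,21.3,-99.3,0,0],[0,0,50,21.3,-99.3,0,0]]'
python3 - <<'E'
from plant import *
import numpy as np
s=read_state();p=s["tool_pos"][:2]*1000-[545.2,92];q=s["tcp_rot"]
print(np.hypot(*p),np.degrees(np.arctan2(p[1],p[0]))%360,2*np.degrees(np.arctan2(q[2],q[1])),s["force"],s["torque"],s["joint_positions"].round(2))
E
```

```text
time_s: 32.15
tool_pos: [0.4491, 0.0193, 0.029]
tcp_rot: [0.001, -0.327, 0.945, -0.0]
force: [4.2, 1.7, 1.1]
width: 0.133
gripper_force: 29.8
120.45391179595381 217.10772956526588 218.1889087077571 [4.19397646 1.74593948 1.11765898] [ 0.30911934 -0.80556762 -0.02839345] [ 0.04  0.33 -0.65  0.59  0.   -0.62]
```

```bash
python3 -m creep '[[0,0,10,13.9,-15.4,0,0],[0,0,20,30.5,-28.4,0,0],[0,0,30,49,-38.2,0,0],[0,0,35,59,-41.8,0,0],[0,0,40,69,-44.7,0,0],[0,0,40,69,-44.7,0,0],[0,0,40,69,-44.7,0,0],[0,0,40,69,-44.7,0,0]]'
python3 - <<'E'
from plant import *
import numpy as np
s=read_state();p=s["tool_pos"][:2]*1000-[545.2,92];q=s["tcp_rot"]
print(np.hypot(*p),np.degrees(np.arctan2(p[1],p[0]))%360,2*np.degrees(np.arctan2(q[2],q[1])),s["force"],s["torque"])
E
```

```text
time_s: 33.15
tool_pos: [0.5178, -0.0253, 0.0288]
tcp_rot: [0.001, -0.631, 0.776, -0.0]
force: [5.3, 3.0, 1.5]
width: 0.134
gripper_force: 30.1
120.43812456287158 256.84403081985147 258.19686936410807 [5.25882723 3.01520607 1.51303201] [ 0.6826203  -0.88178177  0.20292544]
```

```bash
python3 -m creep '[[0,0,2,4.5,-0.8,0,0],[0,0,4,9,-1.6,0,0],[0,0,5,12,-2.1,0,0],[0,0,6,14,-2.4,0,0],[0,0,7,16,-2.6,0,0],[0,0,8,17,-2.7,0,0],[0,0,8,17,-2.7,0,0],[0,0,8,17,-2.7,0,0]]'
python3 - <<'E'
from plant import *
import numpy as np
s=read_state();p=s["tool_pos"][:2]*1000-[545.2,92];q=s["tcp_rot"]
print(np.hypot(*p),np.degrees(np.arctan2(p[1],p[0]))%360,2*np.degrees(np.arctan2(q[2],q[1])),s["force"],s["torque"])
E
```

```text
time_s: 34.15
tool_pos: [0.5333, -0.0279, 0.0287]
tcp_rot: [0.0, -0.684, 0.73, 0.001]
force: [1.5, 4.8, 6.1]
width: 0.136
gripper_force: 30.4
120.5033030710593 264.31914443173537 266.2591262844659 [1.45124    4.82979497 6.11935907] [ 0.9352245  -0.2367609   0.18206745]
```

```bash
python3 -m creep '[[0,0,0,0.5,0,0,0],[0,0,0,1,0,0,0],[0,0,0,1.5,0,0,0],[0,0,0,2,0,0,0],[0,0,0,2,0,0,0],[0,0,0,2,0,0,0],[0,0,0,2,0,0,0],[0,0,0,2,0,0,0]]'
python3 - <<'E'
from plant import *
import numpy as np
s=read_state();p=s["tool_pos"][:2]*1000-[545.2,92];q=s["tcp_rot"]
print(np.hypot(*p),np.degrees(np.arctan2(p[1],p[0]))%360,2*np.degrees(np.arctan2(q[2],q[1])),s["force"],s["torque"])
E
```

```text
time_s: 35.15
tool_pos: [0.5343, -0.028, 0.0286]
tcp_rot: [-0.0, -0.684, 0.73, 0.001]
force: [-0.0, 4.2, 8.4]
width: 0.138
gripper_force: 30.6
120.5085798607571 264.79354928696375 266.2591601099003 [-0.04880823  4.22716055  8.44403922] [0.85125202 0.15434574 0.1964329 ]
```

```bash
python3 -m creep '[[0,0,0,0,0,0,0.35],[0,0,0,0,0,0,0.35],[0,0,0,0,0,0,0.35],[0,0,0,0,0,40,0.35],[0,0,0,0,0,80,0.35],[0,0,0,-40,-20,120,0.6],[0,0,0,-80,-40,160,0.6],[0,0,0,-80,-40,160,0.6]]'
python3 - <<'E'
from plant import *
from h import *
J=np.array([[.9963,-.0854],[.0854,.9963]])
for n in("top","wrist"):
  c=capture(n);W=cloud(c);print(n)
  [print(*r) for r in rects(c,brass(c)&(W[...,2]>.012),.018)]
  m=(c["frame"].max(2)<70)&(W[...,2]>.035)&(W[...,2]<.06)
  for r in rects(c,m,.051,10):
    d=r[0][:2]-[545.2,92]; print("post",*r,"len",np.hypot(*d),"ang",np.degrees(np.arctan2(d[1],d[0]))%360)
  cv2.imwrite(f"pics/p7{n}.png",c["frame"][:,:,::-1])
  if n=="top": cv2.imwrite("pics/p7.png",cv2.resize(c["frame"][160:280,260:440],(720,480),interpolation=2)[:,:,::-1])
E
```

```text
time_s: 36.15
tool_pos: [0.4549, -0.07, 0.191]
tcp_rot: [0.001, -0.682, 0.731, -0.002]
force: [0.5, 0.8, 0.1]
width: 0.601
gripper_force: 0.0
top
[577.6   9.7  68.1  58.4  85.1] [338. 200.]
post [ 5.319e+02 -3.210e+01  1.000e+01  5.900e+00 -3.000e-01] [360. 219.] len 124.81065659630191 ang 263.88286625818046
wrist
[578.   10.   71.3  59.2  84.8] [203. 256.]
post [531.7 -36.1  18.   12.2  57.4] [238. 231.] len 128.80939406735828 ang 263.9840093077463
```

View pics/p7.png

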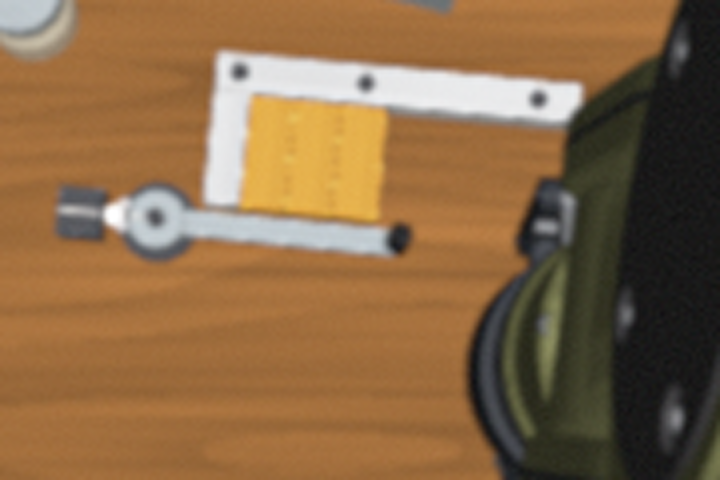

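The crop shows the row seated in the corner at (315,160), with the bar in front from (155,217) to (400,240). It looks about 1° short of parallel, so I measure the bar against the fence before deciding.

Run:
```python
from plant import *
from h import *
H=np.array([545.2,92.]);jx=np.array([.9963,-.0854]);jy=np.array([.0854,.9963])
for n in("top","wrist"):
  c=capture(n);G=cv2.cvtColor(c["frame"],cv2.COLOR_RGB2HSV)
  v,u=np.mgrid[0:400,0:640];
  for nm,z,f in(("bar",.017,lambda x,y:(y<15)&(y>-62)&(abs(x)<14)),("fence",.024,lambda x,y:(y<-60)&(y>-190)&(x>60)&(x<100)),("rowfront",.018,lambda x,y:(y<-50)&(y>-105)&(x>6)&(x<50))):
    P=ray(c,np.c_[u.ravel(),v.ravel()],z)*1000-H
    X=P@jx;Y=P@jy
    g=(G[...,1]<70)&(G[...,2]>110) if nm!="rowfront" else brass(c)
    Y2=Y+ (20 if nm=="bar" else 0)
    k=g.ravel()&f(X,Y2)
    yb=np.round(Y[k]/4);xs=X[k]
    ys=[q for q in np.unique(yb) if (yb==q).sum()>3]
    for e,fn in(("lo",np.min),("hi",np.max),("mean",np.mean)):
      A=np.array([[q*4,fn(xs[yb==q])] for q in ys])
      if len(A)>4:
        l=np.polyfit(A[:,0],A[:,1],1);print(n,nm,e,"slope deg",np.degrees(l[0]).round(2),"x at y=-60",np.polyval(l,-60).round(1),len(A))
```

```text
top bar lo slope deg -0.81 x at y=-60 -6.6 20
top bar hi slope deg 2.94 x at y=-60 8.5 20
top bar mean slope deg 0.86 x at y=-60 1.0 20
top fence lo slope deg 2.14 x at y=-60 70.6 33
top fence hi slope deg -0.06 x at y=-60 91.2 33
top fence mean slope deg 0.96 x at y=-60 80.8 33
top rowfront lo slope deg -0.01 x at y=-60 10.3 14
top rowfront hi slope deg 0.05 x at y=-60 49.2 14
top rowfront mean slope deg 0.33 x at y=-60 29.7 14
wrist bar lo slope deg -26.2 x at y=-60 12.8 6
wrist bar hi slope deg -28.38 x at y=-60 20.1 6
wrist bar mean slope deg -27.06 x at y=-60 16.4 6
wrist fence lo slope deg 4.37 x at y=-60 68.6 33
wrist fence hi slope deg -0.14 x at y=-60 89.6 33
wrist fence mean slope deg 2.35 x at y=-60 79.8 33
wrist rowfront lo slope deg 30.31 x at y=-60 29.1 14
wrist rowfront hi slope deg 0.13 x at y=-60 49.7 14
wrist rowfront mean slope deg 15.87 x at y=-60 39.8 14
```

```bash
python3 -m creep '[[0,0,0,40,20,-40,0.5],[0,0,0,80,39,-80,0.5],[0,0,0,80,39,-120,0.5],[0,0,0,80,39,-160,0.5],[0,0,0,80,39,-160,0],[0,0,0,80,39,-160,0],[0,0,0,80,39,-160,0],[0,0,0,80,39,-160,0]]' 30; python3 -m creep '[[0,0,0,0.5,0,0,0],[0,0,0,1,0,0,0],[0,0,0,1.5,0,0,0],[0,0,0,2,0,0,0],[0,0,0,2,0,0,0],[0,0,0,2,0,0,0],[0,0,0,2,0,0,0],[0,0,0,2,0,0,0]]';python3 -m creep '[[0,0,0,0.5,0,0,0],[0,0,0,1,0,0,0],[0,0,0,1.5,0,0,0],[0,0,0,2,0,0,0],[0,0,0,2,0,0,0],[0,0,0,2,0,0,0],[0,0,0,2,0,0,0],[0,0,0,2,0,0,0]]'
```

```text
time_s: 37.35
tool_pos: [0.5351, -0.0293, 0.028]
tcp_rot: [-0.0, -0.683, 0.73, 0.001]
force: [1.1, 3.4, -15.3]
width: 0.135
gripper_force: 29.2
time_s: 38.35
tool_pos: [0.5369, -0.0295, 0.028]
tcp_rot: [-0.0, -0.683, 0.73, 0.001]
force: [-2.9, 3.8, -15.7]
width: 0.139
gripper_force: 29.2
time_s: 39.35
tool_pos: [0.5382, -0.0296, 0.0279]
tcp_rot: [-0.001, -0.683, 0.73, 0.001]
force: [-3.9, 4.3, -15.2]
width: 0.137
gripper_force: 29.3
```

```bash
python3 -m creep '[[0,0,0,0.5,0,0,0],[0,0,0,1,0,0,0],[0,0,0,1.5,0,0,0],[0,0,0,2,0,0,0],[0,0,0,2,0,0,0],[0,0,0,2,0,0,0],[0,0,0,2,0,0,0],[0,0,0,2,0,0,0]]'; python3 -m creep '[[0,0,0,0,0,0,0.5],[0,0,0,0,0,0,0.5],[0,0,0,0,0,0,0.5],[0,0,0,0,0,40,0.5],[0,0,0,0,0,80,0.5],[0,0,0,-40,-20,120,0.6],[0,0,0,-80,-40,160,0.6],[0,0,0,-80,-40,160,0.6]]'
python3 - <<'E'
from plant import *
from h import *
for n in("top","wrist"):
  c=capture(n);W=cloud(c);print(n)
  [print(*r) for r in rects(c,brass(c)&(W[...,2]>.012),.018)]
  m=(c["frame"].max(2)<70)&(W[...,2]>.035)&(W[...,2]<.06)
  for r in rects(c,m,.051,10):
    d=r[0][:2]-[545.2,92]; print("post",*r,"len",np.hypot(*d),"ang",np.degrees(np.arctan2(d[1],d[0]))%360)
  if n=="top": cv2.imwrite("pics/p8.png",cv2.resize(c["frame"][160:280,260:440],(720,480),interpolation=2)[:,:,::-1])
E
```

```text
time_s: 40.35
tool_pos: [0.5389, -0.0297, 0.0278]
tcp_rot: [-0.002, -0.683, 0.73, 0.002]
force: [-6.4, 4.2, -11.6]
width: 0.138
gripper_force: 29.6
time_s: 41.35
tool_pos: [0.4624, -0.0713, 0.1923]
tcp_rot: [0.002, -0.682, 0.731, -0.003]
force: [0.4, 0.2, 1.2]
width: 0.601
gripper_force: 0.0
top
[577.8   9.6  68.1  58.   85.1] [338. 200.]
post [ 5.339e+02 -3.210e+01  1.000e+01  5.900e+00 -3.000e-01] [359. 219.] len 124.61340216846662 ang 264.79724563758487
wrist
[578.1   9.4  70.3  59.   85.2] [210. 255.]
post [533.4 -36.   17.1  12.2  41.6] [245. 231.] len 128.54275553293542 ang 264.73293244747754
```

View pics/p8.png

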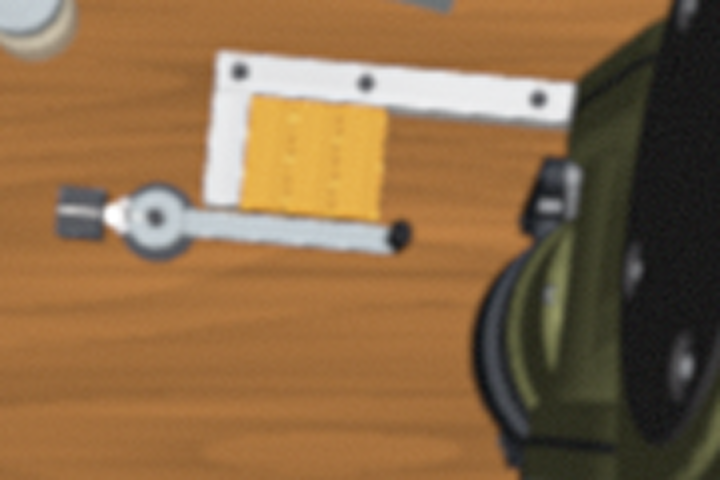

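The bar is now parallel to the fence and sprang back to 264.8°, about 1.9 rad, after being pushed slightly past. The row is in order and the arm is clear, so I hand in.

```bash
python3 -c "
from plant import *
print(job_done())"
```

```text
the job is handed in; nothing more can be done
None
```

The job is handed in at about 41 s: by my measurements the three blanks sit flush in a tight row in the jig's corner, pressed onto the side stop at about 15 N, and the keeper rests at about 1.9 rad in its notch, but the hand-in returned no verdict.

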